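# Swap the flat lamp cell with the charged one

## Robot

A 6-joint arm with a two-finger parallel gripper is mounted at the origin on the work surface. World frame = base frame: x ahead of the robot, y to its left, z up, the work surface at z = 0. Lengths are in m, angles in rad, forces in N, time in s.
With the tool pointing down it reaches from about 0.25 to 0.775 m from the base axis. Payload 4 kg.
Tool frame: the origin (TCP) lies at the very end of the fingers, on their centre line; the grasp point (between the pads) lies 19 mm behind it; z points along the fingers, y is the line along which they close (so a half turn about z gives the same grasp; the last joint's range is limited). The gripper opens to 94 mm and grips with 3 to 60 N. Pads are 16 mm wide; open, the fingers measure 119 mm over their backs; the gripper's body (75 mm by 177 mm) begins 78 mm behind the grasp point.
Start: joints at [-1.417, 0.087, 1.371, -0, 1.684, -0.103], TCP at [0.14, -0.532, 0.172] pointing down, gripper open.
Joint ranges: [-3.1, 3.1], [-0.76, 2.03], [0.27, 2.55], [-1.08, 4.22], [0.17, 2.65], [-2.57, 2.57]. Speed limits (rad/s): [2.79, 2.79, 3.14, 3.14, 3.14, 3.14].

## Interface

Orientations are given as [roll, pitch, yaw] about the fixed x, y, z axes, in that order (R = Rz(yaw) Ry(pitch) Rx(roll)).
In Python, from bench import robot, snapshot, finder gives the robot as it stands.
- The arm moves only by the tool drive_tool, never from a script. Its argument "deltas" is text: rows parted by semicolons, each of 7 numbers parted by spaces: the shift along the tool's x, y, z each as a share of 100 mm, from -1 to 1, then the turn, a rotation vector about the tool's x, y, z each as a share of 90 degrees, from -1 to 1, then the finger opening in mm, from 0 to 94. In form: tx ty tz rx ry rz gripper; .... A call has 1 to 5 rows; each row is the pose to reach, as a shift and turn from the pose commanded when the call began, along the tool's axes at that moment; what a row does not reach only later rows make up. A row lasts 1/10 s, in which the tool goes at most 50 mm and 8.59 degrees, less where a joint would pass 70% of its speed; a pose out of reach is approached as far as the arm can. A call with a number of a shift or a turn outside -1 to 1 is refused whole. A call with a gripper value outside its range is refused whole. The fingers move at their own pace and stop on an object; the grip force is fixed at half the most. Time passes only in rows, so rows that repeat a pose let the fingers close. It gives the time, the measured TCP pose, the force, the opening and the grip force at its end, in the units of the state.
- robot.get_obs(): the state, without advancing time (a new reading comes with each control period).
- snapshot(name): name is "scene" or "top" or "wrist"; returns a dict with "img" (400x640x3 uint8, red, green, blue), "fx", "fy", "cx", "cy" (pixels), "T" (4x4, takes a point from camera to world coordinates); the wrist camera has in their place "hand_eye" (4x4, takes a point from camera to tool coordinates, whose origin is the TCP and whose axes are the flange's). Camera axes: x right, y up, looking along -z (the intrinsics and any distortion apply to the point x, -y, -z); pixel columns grow to the right and rows downward; lengths in m; the calibration is good to about 2 mm. A picture is of the moment at which its call begins: read the wrist's pose just before it. There is no depth.
- robot.close_job(): hands the job in; it is judged then, once.
Trained networks look in the newest picture that a camera, given by its name, has taken for a name from the list of things; names that differ only in an ending like _2 or _b are one class to them, and where a whole thing is asked for, a point or a joint stands for the part that bears it (a point fixed in the world has none). Each returns a list of dicts, best first, with "confidence" (0 to 1); they miss things now and then, are a little off and sometimes report something else, mostly with a low value. They report only what shows in the picture. A call takes as long as a camera call. They do not tell look-alikes from the thing itself.
- finder.look_for(camera, thing): "xy" ([column, row] in pixels, amid what is visible of it).
- finder.masks_of(camera, thing): "region" (400x640 bool, what is visible of it) and "xy" ([column, row] in pixels, amid what is visible of it).
- finder.landmark_of(camera, thing): "xy" ([column, row] in pixels: a listed point, or the origin of a listed thing).
The state is a dict: "time": time; "joint_positions": joint angles; "qvel": joint speeds; "joint_torque": joint torques, N m; "tool_pos": TCP position; "ee_rot": TCP orientation; "wrist_force": force on the tool from outside, world axes, zero at the start; "wrist_torque": the same for the moment, N m; "width": finger opening in m; "finger_force": force on a finger pad.
Only numpy, scipy, OpenCV 4.12 (cv2) and the standard library are available. Lean on these libraries where they do the work, as an engineer would, in place of code of your own. Each camera call takes 0.05 s, during which the arm holds its last target. There are 200 camera calls.

## Task

The display lamp's cell (orange) is flat and the one in the charger (green) is full: swap them over, so that the green cell ends in the lamp's holder and the orange one in the charger. Each must lie fully home in its holder the right way round, plus end against the contact marked red; do not force the sprung contacts against their stops, and leave the other things on the table where they are.

Things in the scene. Friction and masses are not known exactly. Their poses are not given: they have to be found in the camera images.
- full_center (a point): The charged cell, green: rigid round cell, 26 mm across, 65 mm long, about 90 g, lying. Point: its centre, 13 mm above what it lies on. x axis along the cell to its plus end (white band): flat minus face at x = -32.5 mm, tip of the 9 mm wide, 2 mm long plus nub at +32.5 mm. Starts in the charger.
- full_plus (a point): Tip of the green cell's plus nub, on its axis, 32.5 mm from its centre.
- flat_center (a point): The flat cell, orange: rigid round cell, 26 mm across, 65 mm long, about 90 g, lying. Point: its centre, 13 mm above what it lies on. x axis along the cell to its plus end (white band): flat minus face at x = -32.5 mm, tip of the 9 mm wide, 2 mm long plus nub at +32.5 mm. Starts in the lamp's holder.
- flat_plus (a point): Tip of the orange cell's plus nub, on its axis, 32.5 mm from its centre.
- lamp_seat (a point): Centre of a cell that is home in the lamp's black open holder (fixed), 37 mm above the table. x axis level along the holder, from the sprung minus contact (robot's end) to the fixed plus wall; z up. The floor is a shallow 120-degree vee that centres the cell. Without a cell the clear length is 57 mm, 8 mm less than a cell, so a cell lowered level lands on top of the contact or the wall.
- lamp_plus (a point): Centre of the lamp's plus contact, where the nub's tip ends: on the inner face of the plus wall, 32.5 mm in x from lamp_seat. Wall 6 mm thick, 37 mm wide, red mark on top. Wall, sprung contact and the fixed spring housing (x = -41.5 to -56.5 mm) all rise 5 mm above a seated cell's axis (18 mm above its underside).
- lamp_contact: The lamp's sprung minus contact: steel plate 16 mm wide; origin on its face at the height of a seated cell's axis, x axis as lamp_seat. Pressed to -x it slides 14 mm: face at x = -24.5 mm from lamp_seat when free (yields from 1.8 N), -32.5 with a cell home (4.2 N), -38.5 at its stop (6 N); 300 N/m. More than 20 N on it counts as forced.
- lamp: The lamp (fixed): dark wood plinth 160 x 70 mm, 18 mm thick, x = -61 to +99 mm. Origin: on the table under lamp_seat; axes as lamp_seat. A goose-neck 100 mm tall stands at x = +72 to +142 mm, beyond the plus end. Low cheeks, 8 mm above a seated cell's underside and 32 mm apart inside, flank the trough's ends; from x = -20 to +18 mm none, leaving finger room beside the cell.
- charger_seat (a point): Centre of a cell that is home in the charger, 29 mm above the table. Axes, bay, plus wall with red mark, cheeks, sprung contact and clear length are in every measure those of the lamp's holder. In both, a cell goes in leaning some 20 degrees, minus end low: press its minus end against the sprung contact, then swing the plus end down inside the plus wall, keeping the spring pressed.
- charger_plus (a point): Centre of the charger's plus contact, where the nub's tip ends, 32.5 mm in x from charger_seat.
- charger_contact: The charger's sprung minus contact: same plate, positions relative to charger_seat, travel, spring and limit as lamp_contact.
- charger: Slim grey single-bay charger (fixed), 136 x 42 mm, x = -60 to +76 mm, 34 mm tall at its electronics (x over +38 mm). Origin: on the table under charger_seat. In charger and lamp the solid top beside the cell lies 4 mm below the cell's underside level.
- spar_rest (a point): Beech spar board (fixed), 160 mm long in x, 32 mm wide, with a shallow vee groove on top and a stop at its +x end: a handy rest where a lying cell does not roll. Point: centre of a cell laid mid-groove, parallel to it, 37 mm above the table and 10 mm above the board's top. x along the groove, z up.
- bell: Chrome push bell, 86 mm across, 60 mm tall. Loose; origin: centre of its underside. To be left alone.
- block_a: Turned boxwood block, 52 mm across, 40 mm tall. Loose; origin: centre of its underside. To be left alone.
- block_b: Turned boxwood block, 56 mm across, 36 mm tall. Loose; origin: centre of its underside. To be left alone.
- paperweight: Glass marble paperweight with a flat foot, 60 mm across, 52 mm tall. Loose; origin: centre of its underside. To be left alone.
- glue: Small white glue bottle, 38 mm across, 85 mm tall. Loose; origin: centre of its underside. To be left alone.
- driver: Small screwdriver lying on the table, 150 mm long, loose. To be left alone.
There are look-alikes about, which are no part of the job. Leave any pink look-alike of the part that bears flat_center alone. Several things have the shape of the charger; the one meant has the colours described above.

How it is judged:
At the end, for the whole second after the job is handed in: The green cell lies home in the lamp's holder and the orange cell home in the charger: each centre within 3.5 mm of its seat and each plus nub within 3.5 mm of the plus contact, released and staying there (distance between full_center and lamp_seat below 0.0035 m and distance between full_plus and lamp_plus below 0.0035 m and distance between flat_center and charger_seat below 0.0035 m and distance between flat_plus and charger_plus below 0.0035 m); the robot touches nothing.
It fails at once if a sprung contact is forced against its stop (over 20 N from a cell) (contact force between any of lamp_contact, charger_contact and anything else above 20 N).
It fails at once if another thing on the table is shifted by more than 25 mm (distance of any of bell, block_a, block_b, paperweight, glue, driver from where it was at the start of the episode above 0.025 m).
It also fails if it takes over 72 s, if anything falls off the work surface, if the arm or the gripper's body presses on something with over 40 N, if the wrist force passes 120 N, or if a joint passes its speed limit or range.

## Working session

There is one attempt and no reset: what is moved stays moved. The work goes in short steps, Python scripts to look and compute and a tool call to move; the robot and the scene stay as the last step left them, time stands still between calls to the robot, and variables do not carry over. Pictures are saved under pics/ and viewed, at most 11 in all, crops included, and the job is handed in when it is done.

Besides the shell and the picture viewer there is one more tool, called after ">>>" by a JSON object that holds its "name" and its "arguments". drive_tool: Moves the arm, as the interface text tells. Shift numbers are shares of 100 mm and turn numbers shares of 90 degrees, none past 1 either way. Its arguments: {"type":"object","properties":{"deltas":{"type":"string"}},"required":["deltas"]}

```bash
ls; mkdir -p pics
python3 - <<'E'
from bench import robot, snapshot, finder
import cv2,numpy as np
o=robot.get_obs();print({k:np.round(v,3).tolist() for k,v in o.items()})
for c in ["scene","top","wrist"]:
    s=snapshot(c);cv2.imwrite(f"pics/{c}0.png",s["img"][:,:,::-1])
    print(c,{k:(np.round(v,4).tolist()) for k,v in s.items() if k!="img"})
    if c=="wrist":continue
    for t in ["full_center","full_plus","flat_center","flat_plus","lamp_seat","lamp_plus","charger_seat","charger_plus","spar_rest"]:
        print(t,[(np.round(d["xy"],1).tolist(),round(d["confidence"],2)) for d in finder.landmark_of(c,t)][:4])
E
```

```text
pics
{'time': 0.0, 'joint_positions': [-1.417, 0.088, 1.372, -0.0, 1.684, -0.103], 'qvel': [0.001, 0.0, 0.001, -0.0, -0.0, -0.001], 'joint_torque': [-0.0, -34.019, -30.242, 0.072, 0.033, -0.0], 'tool_pos': [0.14, -0.531, 0.17], 'ee_rot': [-3.139, -0.0, 0.257], 'wrist_force': [-0.083, 0.532, -0.37], 'wrist_torque': [0.0, 0.018, 0.006], 'finger_force': 0.0, 'width': 0.094}
scene {'fx': 516.3879, 'fy': 516.3879, 'cx': 312.4489, 'cy': 201.2462, 'T': [[-0.3334, -0.646, 0.6867, 1.5947], [0.9428, -0.2327, 0.2389, 0.3682], [0.0055, 0.727, 0.6866, 1.0644], [0.0, 0.0, 0.0, 1.0]]}
full_center [([394.3, 214.4], 0.47)]
full_plus [([395.7, 224.4], 0.73)]
flat_center [([236.9, 186.2], 0.69), ([261.6, 156.5], 0.46)]
flat_plus [([237.6, 191.7], 0.63), ([259.6, 151.0], 0.53)]
lamp_seat [([237.6, 185.3], 0.78), ([290.0, 242.2], 0.7)]
lamp_plus [([237.7, 190.8], 0.56)]
charger_seat [([444.4, 244.1], 0.94), ([397.8, 210.4], 0.72), ([462.4, 215.3], 0.23)]
charger_plus [([443.8, 253.4], 0.75), ([400.6, 221.9], 0.6)]
spar_rest [([313.7, 184.5], 0.95)]
top {'fx': 376.0113, 'fy': 376.0113, 'cx': 318.6736, 'cy': 203.7261, 'T': [[0.0224, 0.9936, -0.1104, 0.4691], [-0.9994, 0.0252, 0.0243, 0.0229], [0.0269, 0.1098, 0.9936, 1.0935], [0.0, 0.0, 0.0, 1.0]]}
full_center [([228.4, 220.4], 0.69)]
full_plus [([227.5, 211.2], 0.78), ([349.2, 164.8], 0.22)]
flat_center [([394.9, 271.2], 0.72), ([394.2, 212.3], 0.63), ([164.7, 259.2], 0.52)]
flat_plus [([401.0, 278.0], 0.69), ([389.4, 204.0], 0.6)]
lamp_seat [([396.7, 212.3], 0.6), ([164.8, 255.3], 0.44)]
lamp_plus [([394.7, 199.9], 0.67)]
charger_seat [([175.6, 194.1], 0.61)]
charger_plus [([175.7, 183.6], 0.8), ([228.0, 213.4], 0.73)]
spar_rest [([322.6, 236.1], 0.62), ([227.7, 225.1], 0.38)]
wrist {'fx': 307.1969, 'fy': 307.1969, 'cx': 316.1163, 'cy': 199.9011, 'hand_eye': [[-0.0002, 0.9588, 0.2842, 0.0818], [1.0, 0.0004, -0.0006, 0.0003], [-0.0007, 0.2842, -0.9588, -0.2136], [0.0, 0.0, 0.0, 1.0]]}
```

View pics/top0.png

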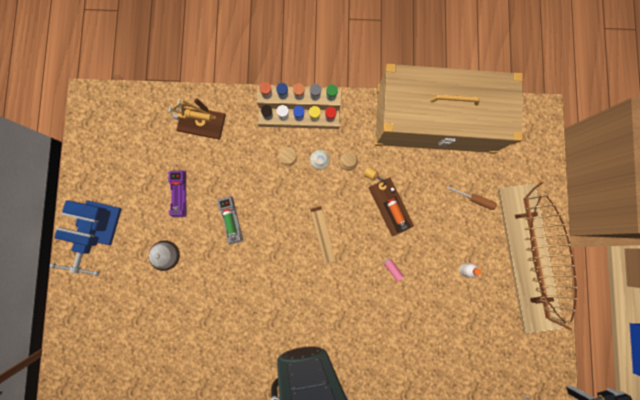

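View pics/scene0.png

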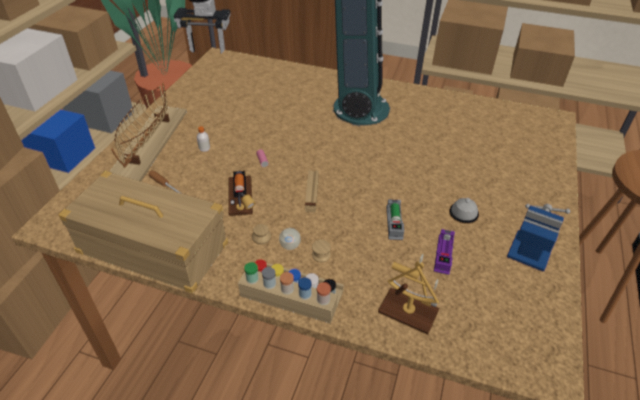

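The top view shows the charger with the green cell at (229,220), the lamp with the orange cell at (396,212), the spar at (321,235) and the pink decoy at (394,271). The purple charger at (177,193) is another look-alike.

```bash
cat > h.py <<'E'
import numpy as np,cv2
from bench import robot,snapshot,finder
from scipy.spatial.transform import Rotation as R
def tool(o):
    T=np.eye(4);T[:3,:3]=R.from_euler('xyz',o['ee_rot']).as_matrix();T[:3,3]=o['tool_pos'];return T
def camT(s,o=None): return s['T'] if 'T' in s else tool(o)@s['hand_eye']
def p2w(s,T,xy,z):
    d=T[:3,:3]@np.array([(xy[0]-s['cx'])/s['fx'],-(xy[1]-s['cy'])/s['fy'],-1]);c=T[:3,3]
    return c+d*(z-c[2])/d[2]
def w2p(s,T,p):
    q=T[:3,:3].T@(np.array(p)-T[:3,3]);return np.array([s['cx']-s['fx']*q[0]/q[2],s['cy']+s['fy']*q[1]/q[2]])
def delta(pos,rpy,cmdT=None):
    "share units from current measured pose to target"
    T=tool(robot.get_obs()) if cmdT is None else cmdT
    t=T[:3,:3].T@(np.array(pos)-T[:3,3])/0.1
    r=R.from_matrix(T[:3,:3].T@R.from_euler('xyz',rpy).as_matrix()).as_rotvec()/(np.pi/2)
    return np.round(np.r_[t,r],3)
E
python3 - <<'E'
from h import *
pts={"top":{"green":(228.4,220.4,.029),"greenp":(227.5,211.2,.029),"orange":(396,212,.037),"lampplus":(391.5,201,.037),"spar":(322.6,236.1,.037),"chplus":(228,213.4,.029)},
"scene":{"green":(394.3,214.4,.029),"greenp":(395.7,224.4,.029),"orange":(236.9,186.2,.037),"lampplus":(237.7,190.8,.037),"spar":(313.7,184.5,.037),"chplus":(400.6,221.9,.029)}}
for c in pts:
    s=snapshot(c);T=camT(s)
    for n,(u,v,z) in pts[c].items(): print(c,n,p2w(s,T,(u,v),z).round(4))
    hsv=cv2.cvtColor(s['img'],cv2.COLOR_RGB2HSV)
    for n,lo,hi,z in [("green",(50,120,60),(75,255,255),.029),("orange",(5,190,150),(14,255,255),.037)]:
        m=cv2.inRange(hsv,lo,hi);k,l,st,ce=cv2.connectedComponentsWithStats(m)
        for i in range(1,k):
            if st[i,4]>30: print(c,n,st[i].tolist(),ce[i].round(1),p2w(s,T,ce[i],z+.01).round(4))
E
```

```text
top green [0.5337 0.2502 0.029 ]
top greenp [0.5596 0.254  0.029 ]
top orange [ 0.5684 -0.2228  0.037 ]
top lampplus [ 0.5995 -0.2099  0.037 ]
top spar [ 0.4955 -0.0159  0.037 ]
top chplus [0.5534 0.2523 0.029 ]
top green [327, 85, 10, 11, 90] [331.7  90. ] [ 0.9215 -0.0333  0.039 ]
top green [224, 214, 11, 19, 119] [229.3 223. ] [0.5259 0.2453 0.039 ]
top orange [390, 204, 14, 19, 147] [396.4 212.9] [ 0.5651 -0.2216  0.047 ]
scene green [0.5315 0.2454 0.029 ]
scene greenp [0.5691 0.258  0.029 ]
scene orange [ 0.5819 -0.2233  0.037 ]
scene lampplus [ 0.5996 -0.2122  0.037 ]
scene spar [ 0.4968 -0.0101  0.037 ]
scene chplus [0.5548 0.2688 0.029 ]
scene green [391, 204, 8, 12, 83] [394.7 209.2] [0.5209 0.2429 0.039 ]
scene green [245, 263, 12, 11, 105] [250.4 268.2] [ 0.8562 -0.0541  0.039 ]
scene orange [237, 175, 6, 10, 52] [239.5 179.3] [ 0.5609 -0.2237  0.047 ]
```

>>> {"name": "drive_tool", "arguments": {"deltas": "0.45 -0.2 -0.03 0 0 0 60; 0.9 -0.4 -0.06 0 0 0 60; 0.9 -0.4 -0.06 0 0 0 60"}}

```text
time: 1.45
tool_pos: [0.2205, -0.4677, 0.1786]
ee_rot: [3.141, -0.003, 0.263]
wrist_force: [-0.5, -0.6, -0.3]
width: 0.073
finger_force: 0.0
```

>>> {"name": "drive_tool", "arguments": {"deltas": "0.45 -0.2 -0.03 0 0 0 60; 0.9 -0.4 -0.06 0 0 0 60; 0.9 -0.4 -0.06 0 0 0 60"}}

```text
time: 1.75
tool_pos: [0.297, -0.4063, 0.1844]
ee_rot: [3.141, -0.002, 0.264]
wrist_force: [-0.9, -0.5, 0.8]
width: 0.0598
finger_force: 0.0
```

>>> {"name": "drive_tool", "arguments": {"deltas": "0.45 -0.2 -0.03 0 0 0 60; 0.9 -0.4 -0.06 0 0 0 60; 0.9 -0.4 -0.06 0 0 0 60"}}

```text
time: 2.05
tool_pos: [0.3735, -0.345, 0.1901]
ee_rot: [3.141, -0.002, 0.263]
wrist_force: [0.3, -0.5, -0.7]
width: 0.0602
finger_force: 0.0
```

>>> {"name": "drive_tool", "arguments": {"deltas": "0.45 -0.2 -0.03 0 0 0 60; 0.9 -0.4 -0.06 0 0 0 60; 0.9 -0.4 -0.06 0 0 0 60"}}

```text
time: 2.35
tool_pos: [0.45, -0.2838, 0.1956]
ee_rot: [-3.141, -0.002, 0.263]
wrist_force: [-0.7, -0.2, -0.4]
width: 0.0601
finger_force: 0.0
```

>>> {"name": "drive_tool", "arguments": {"deltas": "0.45 -0.2 -0.03 0 0 0.06 60; 0.9 -0.4 -0.06 0 0 0 60; 0.9 -0.4 -0.06 0 0 0 60; 0.9 -0.4 -0.06 0 0 0 60"}}

```text
time: 2.75
tool_pos: [0.5236, -0.2254, 0.201]
ee_rot: [3.141, 0.002, 0.257]
wrist_force: [0.1, 0.2, -0.2]
width: 0.06
finger_force: 0.0
```

```bash
cat > look.py <<'E'
import sys
from h import *
name,z=sys.argv[1],float(sys.argv[2]);things=sys.argv[3:]
o=robot.get_obs();s=snapshot('wrist');T=camT(s,o)
cv2.imwrite(f'pics/{name}.png',s['img'][:,:,::-1])
print(o['time'],o['tool_pos'].round(4),o['ee_rot'].round(4))
for t in things:
    print(t,[(d["xy"],round(d["confidence"],2),p2w(s,T,d["xy"],z).round(4)) for d in finder.landmark_of('wrist',t)][:3])
E
python3 look.py w1 .037 flat_center flat_plus lamp_seat lamp_plus spar_rest
```

```text
2.75 [ 0.5236 -0.2254  0.201 ] [3.1411e+00 1.9000e-03 2.5670e-01]
flat_center [([321.3, 138.2], 0.73, array([ 0.5713, -0.2201,  0.037 ])), ([324.2, 139.9], 0.63, array([ 0.5702, -0.224 ,  0.037 ])), ([290.7, 249.8], 0.6, array([ 0.4178, -0.2184,  0.037 ]))]
flat_plus [([324.1, 115.4], 0.71, array([ 0.5978, -0.2164,  0.037 ])), ([302.0, 275.4], 0.56, array([ 0.384 , -0.2425,  0.037 ]))]
lamp_seat [([324.2, 144.3], 0.95, array([ 0.5651, -0.2254,  0.037 ]))]
lamp_plus [([319.1, 116.1], 0.78, array([ 0.5956, -0.2109,  0.037 ])), ([322.8, 144.0], 0.6, array([ 0.5651, -0.2236,  0.037 ]))]
spar_rest [([145.4, 151.5], 0.56, array([ 0.5012, -0.016 ,  0.037 ]))]
```

View pics/w1.png

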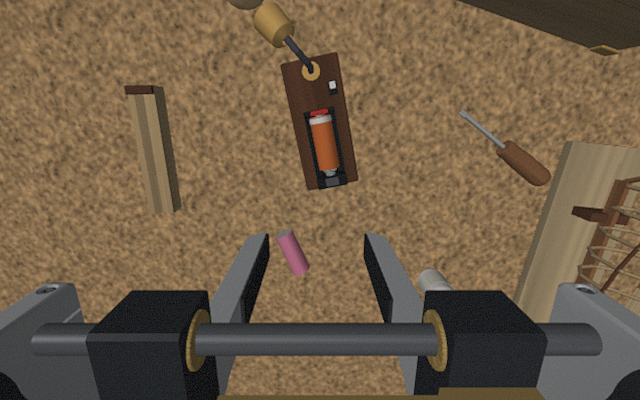

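The lamp lies centred near (324,140). Its red mark is at (320,113) and its housing at (331,182). The plinth corners are roughly (282,65), (339,53), (357,181) and (306,189). The spar's top end is at (143,90) and its near end at (164,211).

Run:
```python
from h import *
o=robot.get_obs();s=snapshot('wrist');T=camT(s,o)
c=[p2w(s,T,p,.018)[:2] for p in [(282,65),(339,53),(357,181),(306,189)]]
f=(c[0]+c[1])/2;b=(c[2]+c[3])/2;d=(f-b)/np.linalg.norm(f-b)
print('plinth len',np.linalg.norm(f-b),'w',np.linalg.norm(c[0]-c[1]),np.linalg.norm(c[2]-c[3]),'yaw',np.degrees(np.arctan2(d[1],d[0])),'seat',(f+b)/2-d*.019)
hsv=cv2.cvtColor(s['img'],cv2.COLOR_RGB2HSV)
m=cv2.inRange(hsv,(5,190,120),(14,255,255));k,l,st,ce=cv2.connectedComponentsWithStats(m);
for i in range(1,k):
  if st[i,4]>100:
    ys,xs=np.nonzero(l==i); print('orange',st[i],ce[i]); P=np.array([p2w(s,T,q,.045)[:2] for q in zip(xs,ys)]);w,v=np.linalg.eigh(np.cov(P.T));v=v[:,1]*np.sign(v[0,1]);pr=(P-P.mean(0))@v;print(P.mean(0),np.degrees(np.arctan2(v[1],v[0])),pr.min(),pr.max())
for lo,hi in [((0,190,90),(4,255,255)),((174,150,90),(180,255,255))]:
  m=cv2.inRange(hsv,lo,hi);k,l,st,ce=cv2.connectedComponentsWithStats(m)
  for i in range(1,k):
    if st[i,4]>15: print('red',st[i],ce[i],p2w(s,T,ce[i],.042))
for p in [(127,87),(159,86),(152,212),(180,211)]: print('spar',p2w(s,T,p,.027))
```

```text
plinth len 0.1562220696985809 w 0.06900758041091047 0.068551081816272 yaw 24.58795912357015 seat [ 0.56741573 -0.22510766]
red [311 110  12   5  20] [316.3 112.5] [ 0.59863479 -0.20679989  0.042     ]
spar [0.57010341 0.01814277 0.027     ]
spar [ 0.58078741 -0.01850878  0.027     ]
spar [ 0.41989353 -0.02699571  0.027     ]
spar [ 0.43067093 -0.06292544  0.027     ]
```

```bash
python3 -c "
from h import *
print(delta([.568,-.223,.13],[np.pi,0,.429]))"
```

```text
[ 0.438  0.09   0.717  0.     0.    -0.111]
```

>>> {"name": "drive_tool", "arguments": {"deltas": "0.3 0.06 0.3 0 0 -0.06 60; 0.44 0.09 0.72 0 0 -0.111 60; 0.44 0.09 0.72 0 0 -0.111 60; 0.44 0.09 0.72 0 0 -0.111 60"}}

```text
time: 3.5
tool_pos: [0.5678, -0.2218, 0.1289]
ee_rot: [-3.139, 0.002, 0.429]
wrist_force: [-0.1, -0.4, 1.0]
width: 0.0602
finger_force: 0.0
```

```bash
python3 look.py w2 .037 flat_center flat_plus lamp_seat lamp_plus lamp_contact
```

```text
3.5 [ 0.5678 -0.2218  0.1289] [-3.1394e+00  2.3000e-03  4.2920e-01]
flat_center [([260.9, 301.1], 0.96, array([ 0.4226, -0.2184,  0.037 ])), ([505.1, 222.5], 0.25, array([ 0.6203, -0.4181,  0.037 ]))]
flat_plus [([323.0, 160.8], 0.87, array([ 0.5996, -0.2149,  0.037 ])), ([267.9, 329.5], 0.56, array([ 0.3897, -0.2404,  0.037 ]))]
lamp_seat [([318.8, 195.8], 0.66, array([ 0.5648, -0.2263,  0.037 ])), ([102.1, 170.2], 0.22, array([ 0.4981, -0.0162,  0.037 ]))]
lamp_plus [([320.5, 160.9], 0.63, array([ 0.5985, -0.2127,  0.037 ]))]
lamp_contact [([320.6, 219.7], 0.39, array([ 0.5417, -0.239 ,  0.037 ]))]
```

View pics/w2.png

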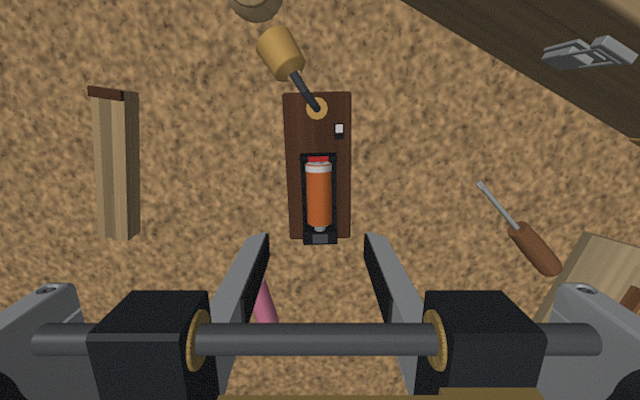

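```bash
cat > meas.py <<'E'
from h import *
import sys
def feat(rng,box,z,show=True):
    o=robot.get_obs();s=snapshot('wrist');T=camT(s,o);hsv=cv2.cvtColor(s['img'],cv2.COLOR_RGB2HSV)
    m=cv2.inRange(hsv,*rng);M=np.zeros_like(m);x0,y0,x1,y1=box;M[y0:y1,x0:x1]=m[y0:y1,x0:x1]
    k,l,st,ce=cv2.connectedComponentsWithStats(M);i=1+np.argmax(st[1:,4])
    (c,wh,a)=cv2.minAreaRect(np.argwhere(l==i)[:,::-1].astype(np.float32).copy());bx=cv2.boxPoints((c,wh,a))
    P=[p2w(s,T,q,z)[:2] for q in bx];e=[P[1]-P[0],P[2]-P[1]];d=max(e,key=np.linalg.norm);d=d*np.sign(d[0])
    ys,xs=np.nonzero(l==i);C=p2w(s,T,(xs.mean(),ys.mean()),z)
    print('n',st[i,4],'px',bx.round(1).tolist(),'ctr',np.mean(P,0).round(4),C.round(4),'size',[np.linalg.norm(q).round(4) for q in e],'yaw',np.degrees(np.arctan2(d[1],d[0])).round(2))
E
python3 - <<'E'
from meas import *
s=snapshot('wrist');hsv=cv2.cvtColor(s['img'],cv2.COLOR_RGB2HSV);print(hsv[195,310:328:4].tolist(),hsv[156,318],hsv[225,295],hsv[200,345])
feat(((3,170,100),(18,255,255)),(290,160,350,235),.045)
feat(((0,0,0),(180,255,90)),(275,85,360,250),.018)
feat(((0,190,90),(3,255,255)),(290,140,350,175),.042)
E
```

```text
[[10, 180, 163], [11, 188, 164], [11, 179, 160], [12, 184, 137], [10, 179, 108]] [87 92 25] [ 12 122  73] [ 12 131  76]
n 1139 px [[305.0, 173.0], [328.0, 173.0], [328.0, 226.0], [305.0, 226.0]] ctr [ 0.5631 -0.2262] [ 0.564  -0.2255  0.045 ] size [np.float64(0.0229), np.float64(0.0563)] yaw 25.28
n 7552 px [[281.0, 85.0], [349.0, 85.0], [349.0, 245.0], [281.0, 245.0]] ctr [ 0.5851 -0.2142] [ 0.5944 -0.2113  0.018 ] size [np.float64(0.0679), np.float64(0.1743)] yaw 26.4
n 21 px [[312.0, 159.0], [326.0, 159.0], [326.0, 162.0], [312.0, 162.0]] ctr [ 0.6004 -0.2113] [ 0.6004 -0.2115  0.042 ] size [np.float64(0.0138), np.float64(0.003)] yaw -65.35
```

```bash
python3 -c "
from h import *
print(delta([.568,-.2262,.0235],[np.pi,0,.432]))"
```

```text
[-2.800e-02  3.300e-02  1.068e+00  1.000e-03 -0.000e+00 -1.000e-03]
```

>>> {"name": "drive_tool", "arguments": {"deltas": "-0.02 0.04 0.4 0 0 0 60; -0.02 0.04 0.7 0 0 0 60; -0.02 0.04 0.9 0 0 0 60; -0.02 0.04 0.95 0 0 0 60; -0.02 0.04 0.95 0 0 0 60"}}

```text
time: 4.5
tool_pos: [0.5683, -0.226, 0.0339]
ee_rot: [-3.14, 0.001, 0.431]
wrist_force: [-0.7, -0.5, -0.1]
width: 0.06
finger_force: 0.0
```

>>> {"name": "drive_tool", "arguments": {"deltas": "0 0 0.11 0 0 0 60; 0 0 0.11 0 0 0 20; 0 0 0.11 0 0 0 15; 0 0 0.11 0 0 0 15; 0 0 0.11 0 0 0 15"}}

```text
time: 5.0
tool_pos: [0.5692, -0.2265, 0.0243]
ee_rot: [3.141, -0.001, 0.431]
wrist_force: [0.2, 0.5, -0.7]
width: 0.0314
finger_force: 0.0
```

>>> {"name": "drive_tool", "arguments": {"deltas": "0 0 0 0 0 0 15; 0 0 0 0 0 0 15; 0 0 0 0 0 0 15"}}

```text
time: 5.3
tool_pos: [0.5689, -0.2263, 0.0237]
ee_rot: [3.141, -0.0, 0.431]
wrist_force: [-0.2, 0.5, -0.2]
width: 0.0153
finger_force: 0.0
```

```bash
python3 look.py w3 .037 flat_center
```

```text
5.3 [ 0.5689 -0.2263  0.0237] [ 3.1414 -0.      0.4312]
flat_center [([309.9, 227.1], 0.7, array([ 0.5695, -0.2215,  0.037 ])), ([313.4, 270.1], 0.55, array([ 0.54  , -0.2377,  0.037 ]))]
```

View pics/w3.png

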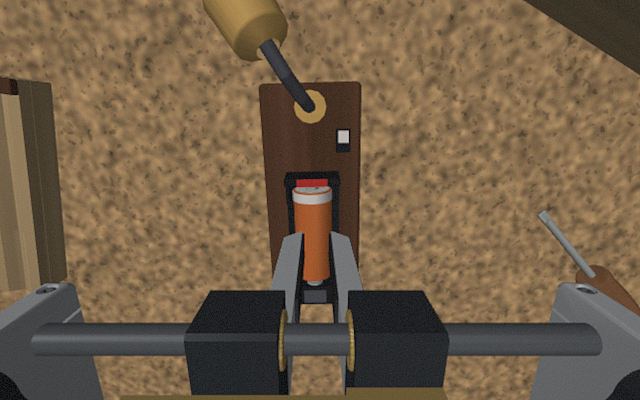

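Run:
```python
from h import *
s=snapshot('scene');T=camT(s);o=robot.get_obs();t=tool(o)
im=s['img'][110:220,180:300,::-1]
print(w2p(s,T,t[:3,3]),w2p(s,T,t[:3,3]+[0,0,.035]),w2p(s,T,t[:3,3]+[0,0,.1]))
w=snapshot('wrist')['img'][170:310,240:390,::-1]
cv2.imwrite('pics/z4.png',np.hstack([cv2.resize(im,(400,367),interpolation=3),cv2.resize(w,(400,367),interpolation=3)]))
```

```text
[238.30255232 186.59680022] [237.20808607 177.81870939] [235.08199713 160.76656017]
```

View pics/z4.png

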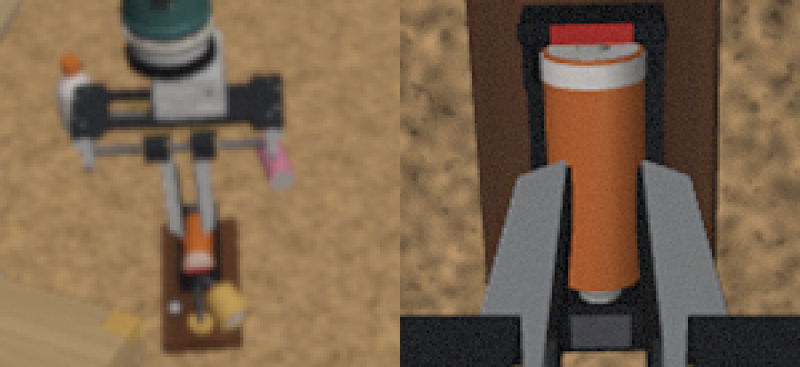

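The view shows the gripper's visible finger ends lying over the cell rather than beside it. The width reading of 15 mm with no force agrees, so the fingers end higher than the stated TCP. I'll open and go down carefully while watching the force.

>>> {"name": "drive_tool", "arguments": {"deltas": "0 0 0 0 0 0 45; 0 0 0 0 0 0 45; 0 0 0 0 0 0 45; 0 0 0.02 0 0 0 45; 0 0 0.03 0 0 0 45"}}

```text
time: 6.0
tool_pos: [0.5687, -0.2262, 0.0203]
ee_rot: [-3.141, 0.0, 0.431]
wrist_force: [-0.1, -0.4, 0.0]
width: 0.0443
finger_force: 0.0
```

>>> {"name": "drive_tool", "arguments": {"deltas": "0 0 0.02 0 0 0 45; 0 0 0.02 0 0 0 45"}}

```text
time: 6.2
tool_pos: [0.5685, -0.2261, 0.0181]
ee_rot: [-3.141, 0.001, 0.431]
wrist_force: [0.1, 0.4, 0.5]
width: 0.0448
finger_force: 0.0
```

>>> {"name": "drive_tool", "arguments": {"deltas": "0 0 0.05 0 0 0 45; 0 0 0.08 0 0 0 45; 0 0 0.08 0 0 0 45"}}

```text
time: 6.5
tool_pos: [0.5682, -0.226, 0.0096]
ee_rot: [-3.14, 0.001, 0.431]
wrist_force: [-0.1, 0.1, -0.2]
width: 0.0452
finger_force: 0.0
```

>>> {"name": "drive_tool", "arguments": {"deltas": "0 0 0.03 0 0 0 45; 0 0 0.06 0 0 0 45; 0 0 0.06 0 0 0 45"}}

```text
time: 6.8
tool_pos: [0.5685, -0.2261, 0.0039]
ee_rot: [-3.141, 0.001, 0.431]
wrist_force: [0.5, -0.0, 0.5]
width: 0.0449
finger_force: 0.0
```

>>> {"name": "drive_tool", "arguments": {"deltas": "0 0 0.03 0 0 0 45; 0 0 0.06 0 0 0 45; 0 0 0.06 0 0 0 45"}}

```text
time: 7.1
tool_pos: [0.5684, -0.2261, -0.0021]
ee_rot: [-3.141, 0.001, 0.431]
wrist_force: [0.2, 0.8, -0.8]
width: 0.045
finger_force: 0.0
```

>>> {"name": "drive_tool", "arguments": {"deltas": "0 0 0.04 0 0 0 45; 0 0 0.04 0 0 0 45"}}

```text
time: 7.3
tool_pos: [0.5684, -0.2261, -0.0061]
ee_rot: [-3.141, 0.001, 0.431]
wrist_force: [-0.8, 0.2, 0.4]
width: 0.045
finger_force: 0.0
```

>>> {"name": "drive_tool", "arguments": {"deltas": "0 0 0.03 0 0 0 45; 0 0 0.03 0 0 0 45"}}

```text
time: 7.5
tool_pos: [0.5686, -0.2261, -0.0089]
ee_rot: [-3.141, 0.001, 0.431]
wrist_force: [-0.7, 0.2, -0.7]
width: 0.045
finger_force: 0.0
```

Run:
```python
from h import *
s=snapshot('scene');w=snapshot('wrist')['img'][170:310,240:390,::-1]
cv2.imwrite('pics/z5.png',np.hstack([cv2.resize(s['img'][130:220,180:278,::-1],(400,367),interpolation=3),cv2.resize(w,(400,367),interpolation=3)]))
```

```text
(no output)
```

View pics/z5.png

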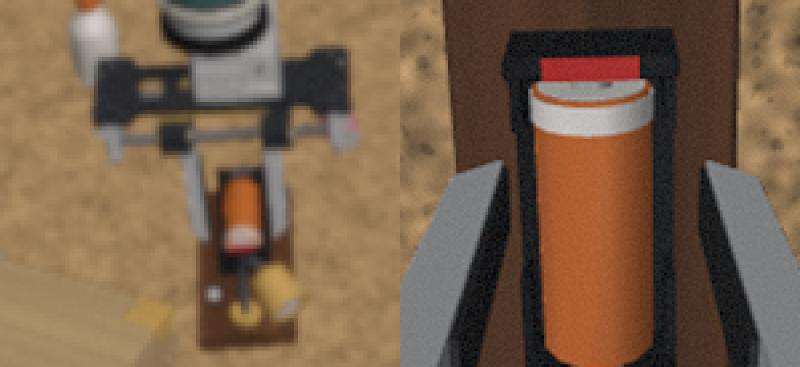

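>>> {"name": "drive_tool", "arguments": {"deltas": "0 0 0.03 0 0 0 45; 0 0 0.03 0 0 0 45"}}

```text
time: 7.8
tool_pos: [0.5686, -0.2261, -0.0118]
ee_rot: [-3.141, 0.0, 0.431]
wrist_force: [-0.5, 0.4, 0.1]
width: 0.045
finger_force: 0.0
```

>>> {"name": "drive_tool", "arguments": {"deltas": "0 0 0.025 0 0 0 45; 0 0 0.025 0 0 0 45"}}

```text
time: 8.0
tool_pos: [0.5686, -0.2261, -0.0144]
ee_rot: [-3.141, 0.0, 0.431]
wrist_force: [-0.9, -0.0, -0.2]
width: 0.045
finger_force: 0.0
```

>>> {"name": "drive_tool", "arguments": {"deltas": "0 0 0.015 0 0 0 45; 0 0 0.015 0 0 0 45"}}

```text
time: 8.2
tool_pos: [0.5689, -0.2263, -0.0155]
ee_rot: [3.141, -0.0, 0.431]
wrist_force: [0.5, -1.0, -0.3]
width: 0.0452
finger_force: 0.0
```

>>> {"name": "drive_tool", "arguments": {"deltas": "0 0 0.015 0 0 0 45; 0 0 0.015 0 0 0 45"}}

```text
time: 8.4
tool_pos: [0.569, -0.2263, -0.0156]
ee_rot: [3.141, -0.0, 0.431]
wrist_force: [-2.3, 0.5, 5.1]
width: 0.0451
finger_force: 2.4
```

>>> {"name": "drive_tool", "arguments": {"deltas": "0 0 0.015 0 0 0 45; 0 0 0.015 0 0 0 45"}}

```text
time: 8.6
tool_pos: [0.569, -0.2264, -0.0156]
ee_rot: [3.141, -0.0, 0.431]
wrist_force: [-4.2, 1.8, 10.9]
width: 0.0454
finger_force: 5.1
```

>>> {"name": "drive_tool", "arguments": {"deltas": "0 0 0.015 0 0 0 45; 0 0 0.015 0 0 0 45"}}

```text
time: 8.8
tool_pos: [0.5691, -0.2264, -0.0157]
ee_rot: [3.141, -0.001, 0.431]
wrist_force: [-5.6, 3.1, 16.3]
width: 0.0448
finger_force: 7.8
```

Contact came at TCP z = -0.0155, against the 20 mm high top beside the cell. The real finger ends are therefore 35.5 mm behind the stated TCP. I'll raise a little and grip.

>>> {"name": "drive_tool", "arguments": {"deltas": "0 0 -0.07 0 0 0 45; 0 0 -0.07 0 0 0 20; 0 0 -0.07 0 0 0 10; 0 0 -0.07 0 0 0 10; 0 0 -0.07 0 0 0 10"}}

```text
time: 9.3
tool_pos: [0.5678, -0.2243, -0.0135]
ee_rot: [-3.137, 0.001, 0.432]
wrist_force: [-2.5, 4.7, 4.4]
width: 0.025
finger_force: 30.2
```

>>> {"name": "drive_tool", "arguments": {"deltas": "0 0 0 0 0 0 10; 0 0 0 0 0 0 10"}}

```text
time: 9.5
tool_pos: [0.5678, -0.2244, -0.0135]
ee_rot: [-3.137, 0.001, 0.432]
wrist_force: [-2.9, 4.6, 3.7]
width: 0.0253
finger_force: 30.2
```

>>> {"name": "drive_tool", "arguments": {"deltas": "-0.015 -0.015 0 0 0 0 10; -0.02 -0.015 -0.06 0 0 0 10; -0.02 -0.015 -0.2 0 0 0 10; -0.02 -0.015 -0.5 0 0 0 10; -0.02 -0.015 -0.9 0 0 0 10"}}

```text
time: 10.0
tool_pos: [0.5638, -0.226, 0.0763]
ee_rot: [-3.138, 0.006, 0.43]
wrist_force: [1.4, 0.1, -0.4]
width: 0.0252
finger_force: 29.9
```

>>> {"name": "drive_tool", "arguments": {"deltas": "-0.5 0 -0.2 0 0 0 10; -0.8 0 -0.4 0 0 0 10; -0.8 0 -0.4 0 0 0 10; -0.8 0 -0.4 0 0 0 10"}}

```text
time: 10.4
tool_pos: [0.4934, -0.2604, 0.1187]
ee_rot: [3.139, -0.001, 0.429]
wrist_force: [1.1, 0.4, -0.9]
width: 0.0255
finger_force: 29.9
```

```bash
python3 look.py w6 .037 flat_center flat_plus lamp_seat lamp_plus lamp_contact spar_rest
```

```text
10.4 [ 0.4934 -0.2604  0.1187] [ 3.139e+00 -5.000e-04  4.291e-01]
flat_center [([315.9, 254.5], 0.93, array([ 0.4335, -0.2881,  0.037 ])), ([254.2, 247.7], 0.69, array([ 0.4138, -0.2258,  0.037 ]))]
flat_plus [([320.3, 202.2], 0.68, array([ 0.4879, -0.268 ,  0.037 ])), ([260.5, 269.5], 0.56, array([ 0.3927, -0.2413,  0.037 ]))]
lamp_seat [([314.2, 107.5], 0.77, array([ 0.5683, -0.2247,  0.037 ]))]
lamp_plus [([315.3, 70.7], 0.98, array([ 0.5973, -0.2126,  0.037 ]))]
lamp_contact [([313.7, 136.1], 0.58, array([ 0.5446, -0.235 ,  0.037 ]))]
spar_rest [([72.3, 78.2], 0.56, array([ 0.5011, -0.0173,  0.037 ]))]
```

View pics/w6.png

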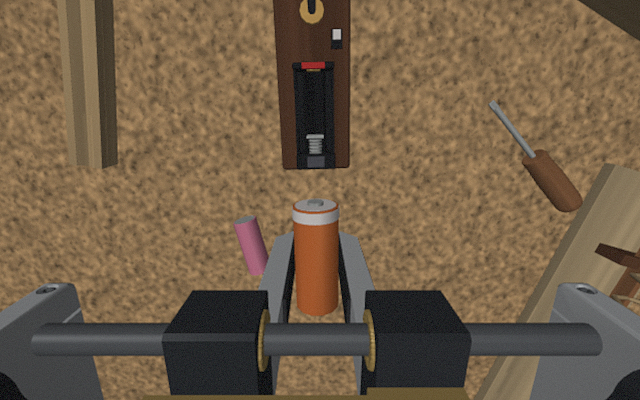

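>>> {"name": "drive_tool", "arguments": {"deltas": "0.18 -0.37 0 0 0 0.045 10; 0.36 -0.73 0 0 0 0.09 10; 0.36 -0.73 0 0 0 0.09 10"}}

```text
time: 11.05
tool_pos: [0.4961, -0.1735, 0.1167]
ee_rot: [-3.139, -0.0, 0.294]
wrist_force: [0.1, -0.2, -1.0]
width: 0.0253
finger_force: 29.9
```

>>> {"name": "drive_tool", "arguments": {"deltas": "0.12 -0.39 0 0 0 0 10; 0.25 -0.78 0 0 0 0 10; 0.25 -0.78 0 0 0 0 10"}}

```text
time: 11.35
tool_pos: [0.4977, -0.0922, 0.1169]
ee_rot: [-3.14, -0.0, 0.296]
wrist_force: [0.8, -0.6, 0.2]
width: 0.025
finger_force: 29.9
```

>>> {"name": "drive_tool", "arguments": {"deltas": "0.12 -0.39 0.2 0 0 0 10; 0.25 -0.78 0.4 0 0 0 10; 0.25 -0.78 0.4 0 0 0 10; 0.25 -0.78 0.4 0 0 0 10"}}

```text
time: 11.75
tool_pos: [0.4991, -0.0144, 0.0764]
ee_rot: [3.141, 0.002, 0.292]
wrist_force: [0.8, -0.2, -0.8]
width: 0.0257
finger_force: 29.9
```

```bash
python3 look.py w7 .037 spar_rest flat_center flat_plus; python3 -c "
from h import *
print(delta([.499,-.016,.05],[np.pi,0,.29]))"
```

```text
11.75 [ 0.4991 -0.0144  0.0764] [3.1408e+00 1.8000e-03 2.9170e-01]
spar_rest [([317.3, 209.1], 0.63, array([ 0.498 , -0.0163,  0.037 ]))]
flat_center [([314.3, 255.2], 0.65, array([ 0.455 , -0.0264,  0.037 ])), ([473.5, 334.4], 0.58, array([ 0.4174, -0.2019,  0.037 ]))]
flat_plus [([484.0, 358.6], 0.82, array([ 0.3934, -0.2247,  0.037 ])), ([316.7, 201.7], 0.73, array([ 0.5043, -0.0139,  0.037 ])), ([0.0, 37.8], 0.68, array([0.5585, 0.2475, 0.037 ]))]
[-0.012  0.     0.28   0.001 -0.001 -0.001]
```

View pics/w7.png

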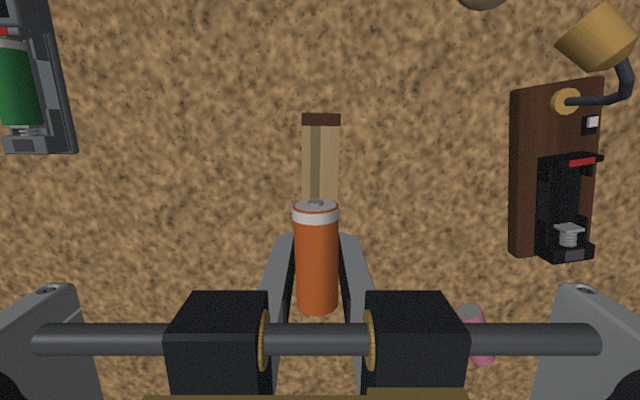

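>>> {"name": "drive_tool", "arguments": {"deltas": "0 0.025 0.4 0 0 0 10; 0 0.025 0.7 0 0 0 10; 0 0.025 0.84 0 0 0 10; 0 0.025 0.87 0 0 0 10; 0 0.025 0.87 0 0 0 10"}}

```text
time: 12.45
tool_pos: [0.4982, -0.0175, -0.0067]
ee_rot: [-3.141, 0.004, 0.289]
wrist_force: [-11.7, 1.4, 15.2]
width: 0.0255
finger_force: 37.7
```

>>> {"name": "drive_tool", "arguments": {"deltas": "0 0 0.015 0 0 0 10; 0 0 0.015 0 0 0 10"}}

```text
time: 12.65
tool_pos: [0.4982, -0.0175, -0.0068]
ee_rot: [-3.141, 0.004, 0.289]
wrist_force: [-14.7, 0.2, 22.1]
width: 0.0249
finger_force: 41.0
```

>>> {"name": "drive_tool", "arguments": {"deltas": "0 0 -0.05 0 0 0 10; 0 0 -0.055 0 0 0 10; 0 0 -0.055 0 0 0 32; 0 0 -0.055 0 0 0 32; 0 0 -0.055 0 0 0 32"}}

```text
time: 13.15
tool_pos: [0.4999, -0.0165, -0.0063]
ee_rot: [-3.141, 0.0, 0.29]
wrist_force: [-0.4, -0.2, -0.0]
width: 0.0323
finger_force: 0.0
```

>>> {"name": "drive_tool", "arguments": {"deltas": "0 0 0 0 0 0 32; 0 0 0 0 0 0 32; 0 0 0 0 0 0 50; 0 0 0 0 0 0 50; 0 0 0 0 0 0 50"}}

```text
time: 13.65
tool_pos: [0.5, -0.0164, -0.006]
ee_rot: [3.142, 0.0, 0.29]
wrist_force: [0.3, 0.5, -0.0]
width: 0.0492
finger_force: 0.0
```

>>> {"name": "drive_tool", "arguments": {"deltas": "0 0 -0.2 0 0 0 50; 0 0 -0.6 0 0 0 50; 0 0 -1 0 0 0 50; 0 0 -1 0 0 0 50"}}

```text
time: 14.05
tool_pos: [0.5045, -0.017, 0.1011]
ee_rot: [3.136, -0.012, 0.29]
wrist_force: [0.5, -0.6, 0.7]
width: 0.05
finger_force: 0.0
```

```bash
python3 look.py w8 .037 spar_rest flat_center flat_plus full_center full_plus charger_seat charger_plus
python3 - <<'E'
from meas import *
feat(((3,150,90),(18,255,255)),(250,100,390,290),.045)
s=snapshot('top');T=camT(s)
for t in ['flat_center','flat_plus']: print([(d['xy'],p2w(s,T,d['xy'],.037).round(3)) for d in finder.landmark_of('top',t)])
E
```

```text
14.05 [ 0.5045 -0.017   0.1011] [ 3.136  -0.012   0.2899]
spar_rest []
flat_center [([311.0, 200.5], 0.83, array([ 0.5031, -0.0133,  0.037 ]))]
flat_plus [([317.3, 168.6], 0.86, array([ 0.5339, -0.0103,  0.037 ]))]
full_center [([35.3, 94.0], 0.6, array([0.527 , 0.2391, 0.037 ]))]
full_plus [([26.1, 48.5], 0.73, array([0.5614, 0.248 , 0.037 ]))]
charger_seat []
charger_plus [([28.5, 51.1], 0.97, array([0.5599, 0.246 , 0.037 ]))]
n 1536 px [[304.0, 177.0], [331.0, 177.0], [331.0, 237.0], [304.0, 237.0]] ctr [ 0.4964 -0.0187] [ 0.4971 -0.0176  0.045 ] size [np.float64(0.0234), np.float64(0.0563)] yaw 17.39
[([395.2, 270.9], array([ 0.403, -0.22 ,  0.037]))]
[([401.6, 276.7], array([ 0.388, -0.238,  0.037])), ([394.9, 212.0], array([ 0.568, -0.22 ,  0.037]))]
```

>>> {"name": "drive_tool", "arguments": {"deltas": "0.17 -0.41 0 0 0 0 50; 0.34 -0.82 0 0 0 0.02 50; 0.34 -0.82 0 0 0 0.02 50"}}

```text
time: 14.95
tool_pos: [0.5091, 0.0761, 0.094]
ee_rot: [-3.139, -0.001, 0.264]
wrist_force: [-0.1, -0.2, 0.5]
width: 0.0498
finger_force: 0.0
```

>>> {"name": "drive_tool", "arguments": {"deltas": "0.17 -0.41 0 0 0 0 50; 0.34 -0.82 0 0 0 0 50; 0.34 -0.82 0 0 0 0 50"}}

```text
time: 15.25
tool_pos: [0.5211, 0.1635, 0.0938]
ee_rot: [-3.14, -0.0, 0.264]
wrist_force: [-0.8, 0.1, -0.1]
width: 0.0499
finger_force: 0.0
```

>>> {"name": "drive_tool", "arguments": {"deltas": "0.17 -0.41 0 0 0 0 50; 0.34 -0.82 0 0 0 0 50; 0.34 -0.82 0 0 0 0 50; 0.34 -0.82 0 0 0 0 50"}}

```text
time: 15.65
tool_pos: [0.5329, 0.2469, 0.0936]
ee_rot: [3.14, 0.001, 0.259]
wrist_force: [0.3, 0.1, 0.2]
width: 0.0499
finger_force: 0.0
```

```bash
python3 look.py w9 .029 full_center full_plus charger_seat charger_plus charger_contact
python3 - <<'E'
from meas import *
feat(((45,100,40),(80,255,255)),(200,60,440,290),.037)
for r in [((0,190,90),(4,255,255)),((174,150,90),(180,255,255))]:
  try: feat(r,(250,60,390,240),.034)
  except Exception as e: print(e)
E
```

```text
15.65 [0.5329 0.2469 0.0936] [3.1401e+00 1.1000e-03 2.5930e-01]
full_center [([320.0, 203.3], 0.86, array([0.5301, 0.2418, 0.029 ]))]
full_plus [([313.7, 169.2], 0.69, array([0.5602, 0.2558, 0.029 ]))]
charger_seat [([315.8, 205.2], 0.9, array([0.5272, 0.2451, 0.029 ])), ([163.2, 81.5], 0.58, array([0.6004, 0.3981, 0.029 ]))]
charger_plus [([165.4, 44.3], 0.96, array([0.6295, 0.3998, 0.029 ])), ([561.9, 293.3], 0.69, array([ 0.4998, -0.027 ,  0.029 ])), ([316.6, 173.3], 0.57, array([0.5572, 0.2523, 0.029 ]))]
charger_contact [([161.1, 122.0], 0.58, array([0.5666, 0.3959, 0.029 ])), ([317.6, 235.8], 0.37, array([0.4973, 0.2354, 0.029 ]))]
n 1450 px [[301.8999938964844, 183.8000030517578], [328.0, 183.0], [329.79998779296875, 240.6999969482422], [303.70001220703125, 241.5]] ctr [0.5223 0.2433] [0.5233 0.2435 0.037 ] size [np.float64(0.0237), np.float64(0.0568)] yaw 17.06
n 26 px [[305.0, 168.0], [313.0, 168.0], [313.0, 171.0], [305.0, 171.0]] ctr [0.56   0.2599] [0.5598 0.2603 0.034 ] size [np.float64(0.0072), np.float64(0.0027)] yaw -75.31
n 1 px [[322.0, 145.0], [322.0, 145.0], [322.0, 145.0], [322.0, 145.0]] ctr [0.5841 0.2544] [0.5841 0.2544 0.034 ] size [np.float64(0.0), np.float64(0.0)] yaw 0.0
```

View pics/w9.png

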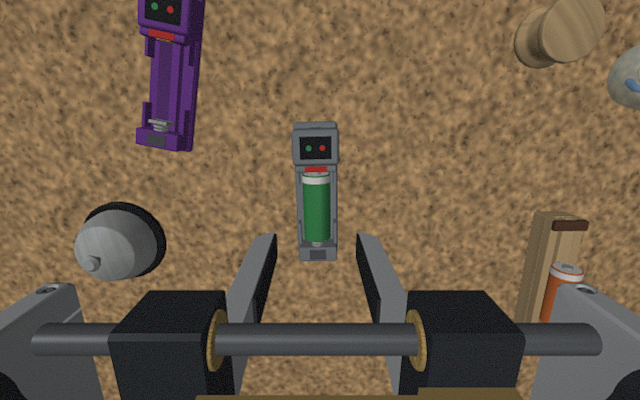

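```bash
python3 -c "
from h import *
print(delta([.5282,.2450,-.0195],[np.pi,0,.28]))"
```

```text
[-0.053  0.008  1.137  0.    -0.    -0.014]
```

>>> {"name": "drive_tool", "arguments": {"deltas": "-0.05 0.01 0.4 0 0 -0.014 50; -0.05 0.01 0.7 0 0 -0.014 50; -0.05 0.01 0.9 0 0 -0.014 50; -0.05 0.01 0.95 0 0 -0.014 50; -0.05 0.01 0.95 0 0 -0.014 50"}}

```text
time: 16.6
tool_pos: [0.5279, 0.2453, -0.0016]
ee_rot: [3.141, 0.002, 0.28]
wrist_force: [-0.0, 0.0, 0.6]
width: 0.0498
finger_force: 0.0
```

>>> {"name": "drive_tool", "arguments": {"deltas": "0 0 0.1 0 0 0 50; 0 0 0.19 0 0 0 50; 0 0 0.19 0 0 0 20; 0 0 0.19 0 0 0 10; 0 0 0.19 0 0 0 10"}}

```text
time: 17.1
tool_pos: [0.5288, 0.2457, -0.0194]
ee_rot: [3.142, -0.001, 0.28]
wrist_force: [-0.3, 0.9, 0.5]
width: 0.0294
finger_force: 0.0
```

>>> {"name": "drive_tool", "arguments": {"deltas": "0 0 0 0 0 0 10; 0 0 0 0 0 0 10"}}

```text
time: 17.3
tool_pos: [0.5289, 0.2455, -0.0194]
ee_rot: [3.141, -0.001, 0.28]
wrist_force: [0.1, 0.1, 0.7]
width: 0.0251
finger_force: 30.0
```

>>> {"name": "drive_tool", "arguments": {"deltas": "-0.015 0 0 0 0 0 10; -0.02 0 -0.06 0 0 0 10; -0.02 0 -0.2 0 0 0 10; -0.02 0 -0.5 0 0 0 10; -0.02 0 -0.95 0 0 0 10"}}

```text
time: 17.8
tool_pos: [0.5228, 0.244, 0.0735]
ee_rot: [3.141, 0.01, 0.28]
wrist_force: [0.6, 0.6, -0.2]
width: 0.0254
finger_force: 30.0
```

>>> {"name": "drive_tool", "arguments": {"deltas": "-0.5 0 -0.2 0 0 0 10; -0.9 0 -0.4 0 0 0 10; -0.9 0 -0.4 0 0 0 10; -0.9 0 -0.4 0 0 0 10"}}

```text
time: 18.2
tool_pos: [0.4395, 0.2203, 0.1168]
ee_rot: [-3.141, -0.002, 0.281]
wrist_force: [-0.7, 0.5, -1.3]
width: 0.0254
finger_force: 30.0
```

```bash
python3 look.py w10 .029 charger_seat charger_plus charger_contact full_plus
python3 - <<'E'
from meas import *
o=robot.get_obs();s=snapshot('wrist');T=s['hand_eye'];hsv=cv2.cvtColor(s['img'],cv2.COLOR_RGB2HSV)
# cell in tool frame: column profile of white band/green at cols 312..320
for v in range(190,330,3): print(v,hsv[v,316].tolist(),p2w(s,T,(316,v),-.0485)[0].round(4), end=' ; ')
E
```

```text
18.2 [0.4395 0.2203 0.1168] [-3.1413e+00 -2.2000e-03  2.8080e-01]
charger_seat [([314.0, 99.1], 0.76, array([0.5263, 0.2468, 0.029 ]))]
charger_plus [([314.5, 58.9], 0.97, array([0.5595, 0.2559, 0.029 ]))]
charger_contact [([316.2, 128.2], 0.59, array([0.5014, 0.2375, 0.029 ]))]
full_plus [([313.6, 200.5], 0.7, array([0.4313, 0.2201, 0.029 ]))]
190 [16, 109, 108] 0.0386 ; 193 [16, 110, 135] 0.0369 ; 196 [17, 107, 138] 0.0351 ; 199 [16, 98, 115] 0.0334 ; 202 [70, 8, 99] 0.0316 ; 205 [40, 6, 119] 0.0299 ; 208 [40, 6, 125] 0.0281 ; 211 [165, 16, 128] 0.0263 ; 214 [69, 187, 94] 0.0245 ; 217 [6, 14, 176] 0.0227 ; 220 [11, 12, 175] 0.0209 ; 223 [5, 9, 174] 0.0191 ; 226 [54, 26, 147] 0.0172 ; 229 [67, 126, 111] 0.0154 ; 232 [66, 138, 102] 0.0135 ; 235 [68, 140, 106] 0.0116 ; 238 [68, 137, 106] 0.0098 ; 241 [66, 138, 109] 0.0079 ; 244 [68, 130, 108] 0.006 ; 247 [67, 140, 106] 0.004 ; 250 [67, 145, 104] 0.0021 ; 253 [68, 138, 109] 0.0002 ; 256 [68, 147, 106] -0.0018 ; 259 [68, 140, 106] -0.0038 ; 262 [67, 132, 110] -0.0057 ; 265 [68, 147, 104] -0.0077 ; 268 [68, 144, 103] -0.0097 ; 271 [68, 151, 105] -0.0117 ; 274 [68, 132, 106] -0.0138 ; 277 [67, 134, 105] -0.0158 ; 280 [67, 141, 101] -0.0179 ; 283 [68, 138, 105] -0.0199 ; 286 [67, 123, 104] -0.022 ; 289 [66, 133, 102] -0.0241 ; 292 [67, 135, 102] -0.0262 ; 295 [69, 132, 104] -0.0283 ; 298 [69, 142, 104] -0.0305 ; 301 [67, 135, 106] -0.0326 ; 304 [68, 138, 102] -0.0348 ; 307 [68, 141, 98] -0.0369 ; 310 [68, 146, 96] -0.0391 ; 313 [68, 143, 98] -0.0413 ; 316 [19, 102, 112] -0.0436 ; 319 [18, 97, 100] -0.0458 ; 322 [18, 91, 95] -0.048 ; 325 [100, 15, 52] -0.0503 ; 328 [113, 16, 63] -0.0526 ;
```

>>> {"name": "drive_tool", "arguments": {"deltas": "0 0.46 0 0 0 0 10; 0 0.92 0 0 0 0 10; 0 0.92 0 0 0 0 10"}}

```text
time: 18.8
tool_pos: [0.4668, 0.1273, 0.1142]
ee_rot: [3.139, 0.002, 0.274]
wrist_force: [0.4, 0.2, -1.3]
width: 0.0252
finger_force: 30.0
```

>>> {"name": "drive_tool", "arguments": {"deltas": "0 0.46 0 0 0 0 10; 0 0.92 0 0 0 0 10; 0 0.92 0 0 0 0 10"}}

```text
time: 19.1
tool_pos: [0.492, 0.0391, 0.1142]
ee_rot: [3.14, 0.002, 0.274]
wrist_force: [-1.1, -0.0, -1.1]
width: 0.0251
finger_force: 30.0
```

>>> {"name": "drive_tool", "arguments": {"deltas": "0 0.46 0 0 0 0 10; 0 0.92 0 0 0 0 10; 0 0.92 0 0 0 0 10"}}

```text
time: 19.4
tool_pos: [0.5173, -0.0487, 0.1142]
ee_rot: [3.14, 0.001, 0.275]
wrist_force: [-0.3, 0.7, -0.9]
width: 0.0255
finger_force: 30.0
```

>>> {"name": "drive_tool", "arguments": {"deltas": "0 0.46 0 0 0 0 10; 0 0.92 0 0 0 0 10; 0 0.92 0 0 0 0 10"}}

```text
time: 19.7
tool_pos: [0.5426, -0.1366, 0.1139]
ee_rot: [3.141, 0.001, 0.276]
wrist_force: [-0.1, 1.1, -1.1]
width: 0.0249
finger_force: 30.0
```

>>> {"name": "drive_tool", "arguments": {"deltas": "0 0.46 0 0 0 -0.05 10; 0 0.92 0 0 0 -0.097 10; 0 0.92 0 0 0 -0.097 10; 0 0.92 0 0 0 -0.097 10"}}

```text
time: 20.1
tool_pos: [0.5673, -0.2205, 0.1139]
ee_rot: [-3.139, 0.001, 0.432]
wrist_force: [-0.8, -0.0, -2.1]
width: 0.0255
finger_force: 30.0
```

```bash
cat > ins.py <<'E'
from h import *
SEAT={'L':([.5677,-.2245,.037],.432),'C':([.5290,.2460,.029],.28)}
def tcp(h,cx,cz,th,off):
    S,y=SEAT[h];th=np.radians(th);rpy=[np.pi,-th,y];M=R.from_euler('xyz',rpy).as_matrix()
    C=np.array(S)+R.from_euler('z',y).as_matrix()@[cx,0,cz];return C-M@np.array(off),rpy
def zf(th): t=np.radians(th);return .0325*np.sin(t)+.013*np.cos(t)-.013
def state(h,off):
    o=robot.get_obs();T=tool(o);S,y=SEAT[h];C=R.from_euler('z',-y).as_matrix()@(T[:3,:3]@off+T[:3,3]-S);x=T[:3,0]
    f=R.from_euler('z',-y).as_matrix()@o['wrist_force']
    print('t',round(o['time'],2),'C mm',(C*1e3).round(2),'th',np.degrees(np.arcsin(x[2])).round(2),'F',f.round(1))
def plan(h,off,*ps):
    state(h,off)
    for p in ps: print(p,delta(*tcp(h,p[0],p[1],p[2],off)))
E
python3 - <<'E'
from ins import *
plan('L',[.0007,0,-.0485],(.009,.05,0),(.009,.04,20))
im=cv2.cvtColor(cv2.imread('pics/w7.png'),cv2.COLOR_BGR2HSV);print([(v,im[v,316].tolist()) for v in list(range(194,216,2))+list(range(304,322,2))])
E
```

```text
t 20.1 C mm [  2.01   3.64 125.45] th -0.04 F [-0.8  0.3 -2.1]
(0.009, 0.05, 0) [ 0.071  0.04   0.754 -0.002  0.    -0.   ]
(0.009, 0.04, 20) [ 0.237  0.04   0.827 -0.002  0.223 -0.   ]
[(194, [19, 99, 106]), (196, [18, 93, 110]), (198, [14, 48, 116]), (200, [75, 10, 99]), (202, [38, 11, 96]), (204, [90, 2, 128]), (206, [42, 10, 134]), (208, [18, 10, 128]), (210, [98, 7, 139]), (212, [11, 218, 146]), (214, [13, 19, 160]), (304, [10, 179, 151]), (306, [11, 180, 150]), (308, [11, 178, 153]), (310, [10, 186, 148]), (312, [10, 182, 151]), (314, [10, 196, 148]), (316, [16, 118, 145]), (318, [16, 108, 158]), (320, [16, 108, 144])]
```

>>> {"name": "drive_tool", "arguments": {"deltas": "0.09 0.04 0.2 0 0.07 0 10; 0.17 0.04 0.4 0 0.15 0 10; 0.24 0.04 0.7 0 0.223 0 10; 0.24 0.04 0.82 0 0.223 0 10; 0.24 0.04 0.82 0 0.223 0 10"}}

```text
time: 20.6
tool_pos: [0.5886, -0.2127, 0.0303]
ee_rot: [-3.135, -0.346, 0.431]
wrist_force: [-0.7, -0.2, -0.8]
width: 0.0254
finger_force: 30.0
```

```bash
sed -i 's/.5677,-.2245/.5680,-.2245/' ins.py
python3 - <<'E'
from ins import *
plan('L',[.0007,0,-.0485],(.009,.02,20),(.009,.0115,20),(-.002,.0112,20))
E
```

```text
t 20.6 C mm [ 7.89  1.81 39.2 ] th 19.82 F [-0.7  0.2 -0.8]
(0.009, 0.02, 20) [-0.053  0.022  0.184 -0.004  0.002 -0.   ]
(0.009, 0.0115, 20) [-0.082  0.023  0.264 -0.004  0.002 -0.   ]
(-0.002, 0.0112, 20) [-0.186  0.023  0.23  -0.004  0.002 -0.   ]
```

>>> {"name": "drive_tool", "arguments": {"deltas": "-0.02 0.02 0.09 0 0 0 10; -0.05 0.022 0.184 0 0 0 10; -0.075 0.022 0.24 0 0 0 10; -0.082 0.022 0.262 0 0 0 10; -0.082 0.022 0.262 0 0 0 10"}}

```text
time: 21.1
tool_pos: [0.5929, -0.2167, 0.0053]
ee_rot: [-3.141, -0.35, 0.433]
wrist_force: [0.6, -0.2, -1.4]
width: 0.0249
finger_force: 30.0
```

Run:
```python
from ins import *
plan('L',[.0007,0,-.0485],(.003,.0112,20),(-.002,.0110,20))
```

```text
t 21.1 C mm [ 9.93 -3.39 14.1 ] th 20.04 F [ 0.5 -0.4 -1.4]
(0.003, 0.0112, 20) [-0.075 -0.034  0.004 -0.001 -0.     0.001]
(-0.002, 0.011, 20) [-0.123 -0.034 -0.012 -0.001 -0.     0.001]
```

>>> {"name": "drive_tool", "arguments": {"deltas": "-0.01 -0.034 0.025 0 0 0 10; -0.01 -0.034 0.025 0 0 0 10; -0.04 -0.034 0.015 0 0 0 10; -0.075 -0.034 0.004 0 0 0 10; -0.075 -0.034 0.004 0 0 0 10"}}

```text
time: 21.6
tool_pos: [0.5854, -0.2166, 0.0033]
ee_rot: [3.142, -0.352, 0.432]
wrist_force: [3.0, 3.0, -0.9]
width: 0.0252
finger_force: 30.0
```

Run:
```python
from ins import *
plan('L',[.0007,0,-.0485],(-.002,.0110,20))
```

```text
t 21.6 C mm [ 3.08 -0.14 12.06] th 20.16 F [ 4.   1.5 -0.9]
(-0.002, 0.011, 20) [-0.053 -0.001 -0.008  0.    -0.002  0.   ]
```

>>> {"name": "drive_tool", "arguments": {"deltas": "-0.03 0 -0.004 0 0 0 10; -0.055 0 -0.006 0 0 0 10; -0.055 0 -0.006 0 0 0 10; -0.055 0 -0.006 0 0 0 10"}}

```text
time: 22.0
tool_pos: [0.5812, -0.2188, 0.0026]
ee_rot: [3.141, -0.353, 0.433]
wrist_force: [3.4, 3.4, 1.3]
width: 0.0252
finger_force: 30.0
```

```bash
cat > st.py <<'E'
import sys
from ins import *
h=sys.argv[1];off=[float(v) for v in sys.argv[2].split(',')]
ps=[[float(v) for v in a.split(',')] for a in sys.argv[3:]]
plan(h,off,*[(p[0]/1e3,p[1]/1e3,p[2]) for p in ps])
E
python3 -c "
from ins import *
for t in (20,15,12,10,8,5,3,0): print(t,(zf(t)*1e3).round(1))"
python3 st.py L .0007,0,-.0485 -2.2,9.0,15 -2.2,6.2,10 -2.2,3.3,5 -1.8,0.3,0
```

```text
20 10.3
15 8.0
12 6.5
10 5.4
8 4.4
5 2.8
3 1.7
0 0.0
t 22.0 C mm [-1.69 -0.32 11.37] th 20.21 F [4.5 1.7 1.3]
(-0.0022, 0.009, 15.0) [-0.057 -0.003  0.018  0.    -0.058  0.   ]
(-0.0022, 0.0062, 10.0) [-0.109 -0.003  0.038  0.    -0.113  0.   ]
(-0.0022, 0.0033, 5.0) [-0.16  -0.004  0.055  0.    -0.169  0.   ]
(-0.0018, 0.0003, 0.0) [-0.206 -0.004  0.071  0.    -0.225  0.   ]
```

>>> {"name": "drive_tool", "arguments": {"deltas": "-0.03 0 0.009 0 -0.03 0 10; -0.057 0 0.018 0 -0.058 0 10; -0.085 0 0.028 0 -0.085 0 10; -0.109 0 0.038 0 -0.113 0 10; -0.109 0 0.038 0 -0.113 0 10"}}

```text
time: 22.5
tool_pos: [0.5741, -0.222, -0.0052]
ee_rot: [3.14, -0.175, 0.434]
wrist_force: [4.5, 3.3, 1.0]
width: 0.0254
finger_force: 30.0
```

```bash
python3 st.py L .0007,0,-.0485 -2.2,6,10 -2.2,3.3,5 -1.8,0.3,0
```

```text
t 22.5 C mm [-1.13 -0.23  5.73] th 10.02 F [5.4 1.2 1. ]
(-0.0022, 0.006, 10.0) [-0.01  -0.003 -0.005  0.001 -0.     0.001]
(-0.0022, 0.0033, 5.0) [-0.057 -0.003  0.02   0.001 -0.056  0.001]
(-0.0018, 0.0003, 0.0) [-0.1   -0.003  0.044  0.001 -0.111  0.001]
```

>>> {"name": "drive_tool", "arguments": {"deltas": "-0.03 0 0.01 0 -0.03 0 10; -0.055 0 0.02 0 -0.056 0 10; -0.077 0 0.032 0 -0.085 0 10; -0.098 0 0.044 0 -0.111 0 10; -0.098 0 0.044 0 -0.111 0 10"}}

```text
time: 23.0
tool_pos: [0.5661, -0.2257, -0.0111]
ee_rot: [3.141, -0.001, 0.434]
wrist_force: [4.0, 4.3, 2.6]
width: 0.0255
finger_force: 30.0
```

```bash
python3 st.py L .0007,0,-.0485 -1.5,0,0 0,0,0
```

```text
t 23.0 C mm [-1.53 -0.22  0.38] th 0.04 F [5.4 2.2 2.6]
(-0.0015, 0.0, 0.0) [-0.    -0.003  0.004  0.001 -0.     0.001]
(0.0, 0.0, 0.0) [ 0.015 -0.003  0.004  0.001 -0.     0.001]
```

>>> {"name": "drive_tool", "arguments": {"deltas": "0.015 0 0.01 0 0 0 10; 0.02 0 0.015 0 0 0 10; 0.02 0 0.015 0 0 0 10; 0.02 0 0.015 0 0 0 10"}}

```text
time: 23.4
tool_pos: [0.5662, -0.2257, -0.0112]
ee_rot: [3.141, 0.001, 0.433]
wrist_force: [-0.9, 4.7, 8.3]
width: 0.0253
finger_force: 30.0
```

```bash
python3 st.py L .0007,0,-.0485
```

```text
t 23.4 C mm [-1.43 -0.26  0.32] th -0.03 F [1.2 4.6 8.3]
```

>>> {"name": "drive_tool", "arguments": {"deltas": "0 0 0 0 0 0 30; 0 0 0 0 0 0 48; 0 0 0 0 0 0 48; 0 0 0 0 0 0 48"}}

```text
time: 23.8
tool_pos: [0.5652, -0.226, -0.014]
ee_rot: [-3.141, 0.003, 0.432]
wrist_force: [-1.1, -0.2, -0.5]
width: 0.0473
finger_force: 0.0
```

>>> {"name": "drive_tool", "arguments": {"deltas": "0 0 -0.3 0 0 0 48; 0 0 -0.8 0 0 0 48; -0.3 0 -1 0 0 0 48; -0.5 0 -1 0 0 0 48; -0.5 0 -1 0 0 0 48"}}

```text
time: 24.3
tool_pos: [0.5194, -0.2479, 0.0877]
ee_rot: [3.14, 0.002, 0.43]
wrist_force: [0.2, -0.2, 0.3]
width: 0.0478
finger_force: 0.0
```

```bash
python3 look.py w11 .037 full_center full_plus lamp_plus
python3 - <<'E'
from meas import *
feat(((45,100,40),(80,255,255)),(270,60,370,290),.045)
feat(((0,190,90),(4,255,255)),(270,40,370,240),.042)
E
```

```text
24.3 [ 0.5194 -0.2479  0.0877] [3.140e+00 1.700e-03 4.303e-01]
full_center [([318.0, 141.4], 0.69, array([ 0.5703, -0.2267,  0.037 ]))]
full_plus [([311.2, 101.6], 0.96, array([ 0.5972, -0.2081,  0.037 ]))]
lamp_plus [([316.1, 101.8], 0.79, array([ 0.5988, -0.2119,  0.037 ]))]
n 2075 px [[301.0, 117.0], [332.0, 117.0], [332.0, 185.0], [301.0, 185.0]] ctr [ 0.564  -0.2265] [ 0.5649 -0.2261  0.045 ] size [np.float64(0.0247), np.float64(0.0558)] yaw 25.65
n 8 px [[316.0, 103.0], [321.0, 103.0], [321.0, 104.0], [316.0, 104.0]] ctr [ 0.5994 -0.2118] [ 0.5994 -0.2117  0.042 ] size [np.float64(0.004), np.float64(0.0008)] yaw -65.18
```

The green cell is seated in the lamp. Its nub meets the plus contact, and the numbers match the orange cell's earlier pose. Next is the orange cell.

>>> {"name": "drive_tool", "arguments": {"deltas": "0.13 -0.36 0 0 0 0.045 48; 0.26 -0.73 0 0 0 0.089 48; 0.26 -0.73 0 0 0 0.089 48"}}

```text
time: 24.9
tool_pos: [0.5134, -0.1651, 0.086]
ee_rot: [-3.139, 0.002, 0.297]
wrist_force: [-0.4, -0.5, -0.6]
width: 0.0479
finger_force: 0.0
```

>>> {"name": "drive_tool", "arguments": {"deltas": "0.08 -0.38 0 0 0 0 48; 0.15 -0.76 0 0 0 0 48; 0.15 -0.76 0 0 0 0 48"}}

```text
time: 25.2
tool_pos: [0.5058, -0.0887, 0.0862]
ee_rot: [-3.14, 0.002, 0.298]
wrist_force: [0.6, -0.4, 0.3]
width: 0.0484
finger_force: 0.0
```

>>> {"name": "drive_tool", "arguments": {"deltas": "0.08 -0.38 0 0 0 0 48; 0.15 -0.76 0 0 0 0 48; 0.15 -0.76 0 0 0 0 48; 0.15 -0.76 0 0 0 0 48; 0.15 -0.76 0 0 0 0 48"}}

```text
time: 25.7
tool_pos: [0.4988, -0.0164, 0.0863]
ee_rot: [3.141, 0.002, 0.292]
wrist_force: [-0.4, -0.2, -0.0]
width: 0.0482
finger_force: 0.0
```

```bash
python3 look.py w12 .037 flat_center flat_plus spar_rest
python3 - <<'E'
from meas import *
feat(((3,150,90),(18,255,255)),(250,100,390,290),.045)
print(delta([.4985,-.0165,-.0060],[np.pi,0,.295]))
E
```

```text
25.7 [ 0.4988 -0.0164  0.0863] [3.1405e+00 1.9000e-03 2.9230e-01]
flat_center [([315.9, 200.9], 0.89, array([ 0.5016, -0.0159,  0.037 ]))]
flat_plus [([320.6, 168.0], 0.86, array([ 0.5313, -0.0112,  0.037 ]))]
spar_rest [([561.5, 196.8], 0.34, array([ 0.5682, -0.2244,  0.037 ]))]
n 1586 px [[304.0, 178.0], [331.0, 178.0], [331.0, 240.0], [304.0, 240.0]] ctr [ 0.4962 -0.0188] [ 0.497  -0.0177  0.045 ] size [np.float64(0.0229), np.float64(0.0571)] yaw 17.47
[ 0.     0.003  0.924  0.     0.001 -0.002]
```

>>> {"name": "drive_tool", "arguments": {"deltas": "0 0.01 0.4 0 0 0 48; 0 0.012 0.75 0 0 0 48; 0 0.012 0.9 0 0 0 48; 0 0.012 0.92 0 0 0 48; 0 0.012 0.92 0 0 0 48"}}

```text
time: 26.45
tool_pos: [0.4988, -0.0167, -0.0054]
ee_rot: [3.141, 0.002, 0.292]
wrist_force: [0.1, -0.7, 0.4]
width: 0.0481
finger_force: 0.0
```

>>> {"name": "drive_tool", "arguments": {"deltas": "0 0 0 0 0 0 20; 0 0 0 0 0 0 10; 0 0 0 0 0 0 10; 0 0 0 0 0 0 10; 0 0 0 0 0 0 10"}}

```text
time: 26.95
tool_pos: [0.4998, -0.0169, -0.0043]
ee_rot: [3.139, -0.001, 0.293]
wrist_force: [-0.5, -1.7, 4.0]
width: 0.0249
finger_force: 30.0
```

>>> {"name": "drive_tool", "arguments": {"deltas": "0 0 -0.2 0 0 0 10; 0 0 -0.6 0 0 0 10; 0 0 -1 0 0 0 10; 0 0 -1 0 0 0 10"}}

```text
time: 27.35
tool_pos: [0.5029, -0.0166, 0.1009]
ee_rot: [3.137, -0.009, 0.293]
wrist_force: [0.3, -0.9, -0.3]
width: 0.0254
finger_force: 30.0
```

>>> {"name": "drive_tool", "arguments": {"deltas": "0.15 -0.4 0 0 0 0 10; 0.34 -0.8 0 0 0 0 10; 0.34 -0.8 0 0 0 0 10"}}

```text
time: 27.65
tool_pos: [0.5073, 0.0746, 0.0929]
ee_rot: [-3.138, 0.003, 0.299]
wrist_force: [0.0, -0.5, -0.1]
width: 0.025
finger_force: 30.0
```

>>> {"name": "drive_tool", "arguments": {"deltas": "0.15 -0.4 0 0 0 0 10; 0.34 -0.8 0 0 0 0 10; 0.34 -0.8 0 0 0 0 10"}}

```text
time: 27.95
tool_pos: [0.5168, 0.1605, 0.0927]
ee_rot: [-3.139, 0.003, 0.298]
wrist_force: [-1.3, -0.2, -1.0]
width: 0.0251
finger_force: 30.0
```

>>> {"name": "drive_tool", "arguments": {"deltas": "0.15 -0.4 0 0 0 0 10; 0.34 -0.8 0 0 0 0.01 10; 0.34 -0.8 0 0 0 0.01 10; 0.34 -0.8 0 0 0 0.01 10; 0.34 -0.8 0 0 0 0.01 10"}}

```text
time: 28.45
tool_pos: [0.5267, 0.2413, 0.0934]
ee_rot: [3.14, 0.003, 0.276]
wrist_force: [0.1, 0.4, -0.5]
width: 0.0254
finger_force: 30.0
```

```bash
python3 look.py w13 .029 charger_plus flat_plus
python3 - <<'E'
from h import *
im=cv2.cvtColor(cv2.imread('pics/w13.png'),cv2.COLOR_BGR2HSV);print([(v,im[v,316].tolist()) for v in list(range(188,222,2))+list(range(296,322,2))])
print([(u,im[265,u].tolist()) for u in range(285,350,3)])
s=snapshot('wrist')
for z in (-.0413,-.0458,-.0543): print(z,[(v,p2w(s,s['hand_eye'],(316,v),z)[0].round(4)) for v in (196,198,200,202,204,206,300,304,308,312)])
E
python3 st.py C .0007,0,-.0413 9,40,0 9,40,20
```

```text
28.45 [0.5267 0.2413 0.0934] [3.1404 0.0035 0.2762]
charger_plus [([163.5, 30.3], 0.9, array([0.6303, 0.3984, 0.029 ])), ([537.1, 30.8], 0.71, array([0.7126, 0.1071, 0.029 ]))]
flat_plus [([319.3, 195.7], 0.77, array([0.5309, 0.2388, 0.029 ]))]
[(188, [105, 19, 106]), (190, [103, 22, 105]), (192, [120, 2, 107]), (194, [40, 8, 95]), (196, [60, 7, 108]), (198, [36, 10, 134]), (200, [6, 10, 131]), (202, [165, 4, 126]), (204, [10, 148, 159]), (206, [9, 36, 162]), (208, [15, 9, 176]), (210, [30, 6, 179]), (212, [15, 9, 176]), (214, [17, 10, 180]), (216, [11, 45, 174]), (218, [12, 190, 160]), (220, [10, 183, 159]), (296, [11, 193, 145]), (298, [11, 185, 146]), (300, [11, 185, 149]), (302, [11, 190, 152]), (304, [15, 117, 148]), (306, [17, 113, 147]), (308, [16, 103, 131]), (310, [16, 110, 134]), (312, [16, 105, 150]), (314, [17, 111, 140]), (316, [18, 110, 135]), (318, [16, 105, 143]), (320, [16, 111, 143])]
[(285, [0, 0, 111]), (288, [75, 15, 66]), (291, [143, 92, 25]), (294, [97, 100, 33]), (297, [11, 191, 144]), (300, [10, 181, 156]), (303, [11, 185, 161]), (306, [11, 183, 160]), (309, 
[... 645 characters left out ...]
0332)), (200, np.float64(0.032)), (202, np.float64(0.0308)), (204, np.float64(0.0296)), (206, np.float64(0.0284)), (300, np.float64(-0.0338)), (304, np.float64(-0.0367)), (308, np.float64(-0.0396)), (312, np.float64(-0.0426))]
-0.0543 [(196, np.float64(0.0368)), (198, np.float64(0.0357)), (200, np.float64(0.0345)), (202, np.float64(0.0334)), (204, np.float64(0.0323)), (206, np.float64(0.0311)), (300, np.float64(-0.0279)), (304, np.float64(-0.0307)), (308, np.float64(-0.0335)), (312, np.float64(-0.0363))]
t 28.65 C mm [ -2.15  -3.7  106.6 ] th -0.09 F [-1.  -0.3 -0.5]
(0.009, 0.04, 0.0) [ 0.113 -0.038  0.666  0.     0.001 -0.003]
(0.009, 0.04, 20.0) [ 0.255 -0.039  0.643  0.001  0.223 -0.003]
```

```bash
sed -i 's/.5290,.2460/.5280,.2455/' ins.py; python3 st.py C .002,0,-.0413 9,40,20
```

```text
t 28.65 C mm [  0.25  -3.5  106.6 ] th -0.09 F [-1.  -0.3 -0.5]
(0.009, 0.04, 20.0) [ 0.232 -0.037  0.648  0.001  0.223 -0.003]
```

>>> {"name": "drive_tool", "arguments": {"deltas": "0.08 -0.037 0.2 0 0.07 0 10; 0.15 -0.037 0.4 0 0.15 0 10; 0.23 -0.037 0.6 0 0.223 0 10; 0.23 -0.037 0.65 0 0.223 0 10; 0.23 -0.037 0.65 0 0.223 0 10"}}

```text
time: 29.15
tool_pos: [0.547, 0.2518, 0.0282]
ee_rot: [3.141, -0.345, 0.277]
wrist_force: [0.9, -0.4, -1.0]
width: 0.0253
finger_force: 30.0
```

>>> {"name": "drive_tool", "arguments": {"deltas": "0 0 0 0 0 0 10; 0 0 0 0 0 0 10; 0 0 0 0 0 0 10"}}

```text
time: 29.45
tool_pos: [0.551, 0.2535, 0.0321]
ee_rot: [-3.142, -0.353, 0.277]
wrist_force: [0.6, 0.4, -0.7]
width: 0.025
finger_force: 30.0
```

```bash
python3 st.py C .002,0,-.0413 9.5,20,20 9.5,12.5,20
```

```text
t 29.45 C mm [11.9   1.4  42.59] th 20.22 F [ 0.7  0.2 -0.7]
(0.0095, 0.02, 20.0) [-0.102  0.014  0.204  0.001 -0.002 -0.002]
(0.0095, 0.0125, 20.0) [-0.128  0.014  0.274  0.001 -0.002 -0.002]
```

>>> {"name": "drive_tool", "arguments": {"deltas": "-0.05 0.014 0.1 0 0 0 10; -0.1 0.014 0.2 0 0 0 10; -0.128 0.014 0.274 0 0 0 10; -0.128 0.014 0.274 0 0 0 10; -0.128 0.014 0.274 0 0 0 10"}}

```text
time: 29.95
tool_pos: [0.5463, 0.2504, -0.0011]
ee_rot: [3.141, -0.349, 0.278]
wrist_force: [1.5, 0.2, 0.5]
width: 0.0255
finger_force: 30.0
```

```bash
python3 st.py C .002,0,-.0413 9,12,20 3,11.5,20 -2,11.2,20
```

```text
t 29.95 C mm [ 6.7  -0.24  9.41] th 20.01 F [ 1.5 -0.2  0.5]
(0.009, 0.012, 20.0) [ 0.03  -0.003 -0.017  0.001 -0.    -0.001]
(0.003, 0.0115, 20.0) [-0.028 -0.003 -0.032  0.001 -0.    -0.001]
(-0.002, 0.0112, 20.0) [-0.076 -0.003 -0.047  0.001 -0.    -0.001]
```

>>> {"name": "drive_tool", "arguments": {"deltas": "-0.005 0 -0.02 0 0 0 10; -0.028 0 -0.028 0 0 0 10; -0.05 0 -0.036 0 0 0 10; -0.07 0 -0.042 0 0 0 10; -0.07 0 -0.042 0 0 0 10"}}

```text
time: 30.45
tool_pos: [0.5386, 0.2485, 0.001]
ee_rot: [3.141, -0.35, 0.277]
wrist_force: [4.4, 0.7, -1.6]
width: 0.0254
finger_force: 30.0
```

>>> {"name": "drive_tool", "arguments": {"deltas": "0 0 0 0 0 0 10; 0 0 0 0 0 0 10"}}

```text
time: 30.65
tool_pos: [0.5386, 0.2485, 0.0009]
ee_rot: [3.141, -0.35, 0.277]
wrist_force: [5.0, 0.6, -1.1]
width: 0.0253
finger_force: 30.0
```

```bash
python3 st.py C .002,0,-.0413 -2.2,11,20 -2,8.8,15 -2,6,10
```

```text
t 30.65 C mm [-1.210e+00  1.000e-02  1.142e+01] th 20.03 F [ 5.  -0.8 -1.1]
(-0.0022, 0.011, 20.0) [-0.011 -0.     0.001  0.001 -0.    -0.002]
(-0.002, 0.0088, 15.0) [-0.052 -0.     0.019  0.001 -0.056 -0.002]
(-0.002, 0.006, 10.0) [-0.098 -0.     0.038  0.001 -0.111 -0.002]
```

>>> {"name": "drive_tool", "arguments": {"deltas": "-0.027 0 0.009 0 -0.028 0 10; -0.052 0 0.019 0 -0.056 0 10; -0.075 0 0.028 0 -0.084 0 10; -0.098 0 0.038 0 -0.111 0 10; -0.098 0 0.038 0 -0.111 0 10"}}

```text
time: 31.15
tool_pos: [0.5322, 0.2466, -0.0061]
ee_rot: [3.141, -0.175, 0.277]
wrist_force: [4.6, 0.4, -1.3]
width: 0.0254
finger_force: 30.0
```

```bash
python3 st.py C .002,0,-.0413 -2,5.8,10 -2,3.2,5 -1.5,0.3,0
```

```text
t 31.15 C mm [-0.94 -0.09  5.88] th 10.04 F [ 4.5 -0.8 -1.3]
(-0.002, 0.0058, 10.0) [-0.011 -0.001 -0.001  0.    -0.    -0.002]
(-0.002, 0.0032, 5.0) [-0.051 -0.001  0.021  0.    -0.056 -0.002]
(-0.0015, 0.0003, 0.0) [-0.087 -0.001  0.044  0.    -0.112 -0.002]
```

>>> {"name": "drive_tool", "arguments": {"deltas": "-0.027 0 0.01 0 -0.028 0 10; -0.051 0 0.021 0 -0.056 0 10; -0.069 0 0.032 0 -0.084 0 10; -0.087 0 0.044 0 -0.112 0 10; -0.087 0 0.044 0 -0.112 0 10"}}

```text
time: 31.65
tool_pos: [0.525, 0.2446, -0.012]
ee_rot: [3.141, -0.0, 0.277]
wrist_force: [5.7, 0.7, -0.2]
width: 0.0254
finger_force: 30.0
```

```bash
python3 st.py C .002,0,-.0413 -1.5,0,0 0,0,0
```

```text
t 31.65 C mm [-1.16 -0.04  0.33] th 0.01 F [ 5.7 -0.9 -0.2]
(-0.0015, 0.0, 0.0) [-0.003 -0.     0.003  0.    -0.    -0.002]
(0.0, 0.0, 0.0) [ 0.012 -0.     0.003  0.    -0.    -0.002]
```

>>> {"name": "drive_tool", "arguments": {"deltas": "0 0 0.02 0 0 0 10; 0.01 0 0.025 0 0 0 10; 0.02 0 0.03 0 0 0 10; 0.02 0 0.03 0 0 0 10"}}

```text
time: 32.05
tool_pos: [0.5251, 0.2447, -0.0122]
ee_rot: [3.141, 0.0, 0.278]
wrist_force: [-0.9, -2.1, 11.2]
width: 0.0256
finger_force: 30.0
```

```bash
python3 st.py C .002,0,-.0413
```

```text
t 32.05 C mm [-0.97  0.01  0.08] th -0.02 F [-1.5 -1.7 11.2]
```

>>> {"name": "drive_tool", "arguments": {"deltas": "0 0 -0.02 0 0 0 30; 0 0 -0.02 0 0 0 48; 0 0 -0.02 0 0 0 48; 0 0 -0.02 0 0 0 48"}}

```text
time: 32.45
tool_pos: [0.5239, 0.2444, -0.0141]
ee_rot: [3.141, 0.004, 0.277]
wrist_force: [0.1, 0.3, -0.8]
width: 0.0475
finger_force: 0.0
```

>>> {"name": "drive_tool", "arguments": {"deltas": "0 0 -0.3 0 0 0 48; 0 0 -0.8 0 0 0 48; -0.3 0 -1 0 0 0 48; -0.5 0 -1 0 0 0 48; -0.5 0 -1 0 0 0 48"}}

```text
time: 32.95
tool_pos: [0.4757, 0.2309, 0.0877]
ee_rot: [3.141, 0.001, 0.278]
wrist_force: [-0.5, 0.3, -1.0]
width: 0.0484
finger_force: 0.0
```

```bash
python3 look.py w14 .029 flat_center flat_plus charger_plus
python3 - <<'E'
from h import *
w=cv2.imread('pics/w14.png')[60:230,220:420]
s=snapshot('top')['img'][170:240,350:440,::-1]
cv2.imwrite('pics/z15.png',np.hstack([cv2.resize(w,(450,382),interpolation=3),cv2.resize(s,(350,382),interpolation=3)]))
E
```

```text
32.95 [0.4757 0.2309 0.0877] [3.1415e+00 1.3000e-03 2.7770e-01]
flat_center [([313.7, 140.4], 0.87, array([0.5284, 0.2476, 0.029 ]))]
flat_plus [([317.3, 104.1], 0.95, array([0.5584, 0.2529, 0.029 ]))]
charger_plus [([318.0, 103.2], 0.84, array([0.5592, 0.2525, 0.029 ]))]
```

View pics/z15.png

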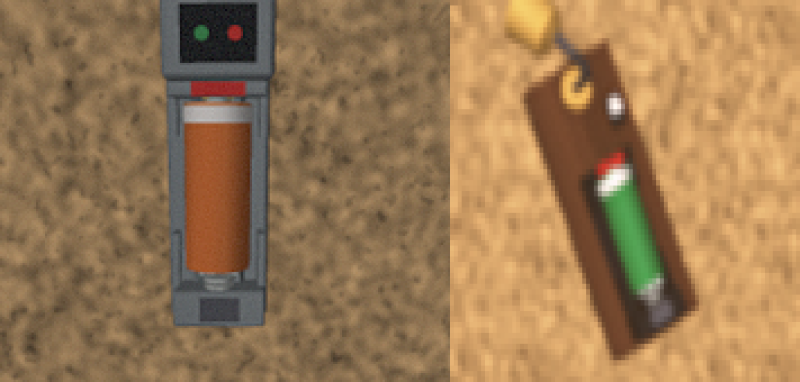

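Both cells are home: orange in the charger with its white band at the red mark, green in the lamp the same way.

```bash
python3 -c "
from bench import robot
print(robot.close_job())"
```

```text
the job is handed in; nothing more can be done
None
```

The cells are swapped and the job is handed in: camera and force checks showed green home in the lamp and orange home in the charger, both plus ends at the red contacts, but no verdict came back.

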